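Seat a lens cell in its three-point holder

TASK

Mount the loose flanged lens cell, glass up, in the lens holder: set its flange on the three rest pads, slide it under the heads of the two stop screws until you feel it bear gently against them, and let go. Then push the holder's sliding jaw by its tab until its spring plunger presses the flange firmly, but is not driven solid, so that the cell is held between plunger and both stops and cannot rock. Be gentle with the lens and leave the other things on the table alone.

Things in the scene. Friction and masses are not known exactly. Their poses are not given: they have to be found in the camera images.
- cell: The lens cell, loose, glass up on the table: dark metal flange 52 mm in diameter, 7 mm thick, with a ribbed barrel 34 mm in diameter on it; 43 mm high in all, lens in the top; 0.13 to 0.25 kg. Origin: centre of the flange's underside, z up; round, yaw is of no matter. Grip the barrel with the fingertips 10 mm or more above the flange's top (17 mm above the origin) to clear the screw heads.
- lens_bed: The lens holder, fixed: aluminium plate 12 mm thick, x -118 to +82, y -48 to +48 mm about the origin, which is at table height below the nominal lens centre. x points from the jaw to the stop screws. Three rest pads, tops 18 mm above the table, at (x, y) = (13, 12), (13, -12), (-17, 0) mm. Pads, stops and plunger are polished (friction 0.15).
- set_down (a point): Point in the holder at pad-top height, x = -18 mm, y = 0 of lens_bed. A cell lowered with its origin here comes down on the pads clear of the screw heads and of the open jaw, wherever the stops are locked. From here slide it along +x.
- vee_bracket: Dark bracket at the holder's +x end; same origin and axes as lens_bed. It carries the steel slide with the two stop screws, locked anywhere within 7 mm either way along x; no reading tells where. A cell bearing on both screws has its centre at y = 0, x between -7 and +7 mm: find it by feel. A push of 2 N or more proves contact; over 15 N on the screws harms the lens.
- heads (a point): Midway between the two stop screws, at the underside of their heads, for the slide's middle setting (true x within 7 mm). Shanks 8 mm in diameter stand 23 mm either side in y; the flange's edge bears on them. Heads 16 mm in diameter, undersides 27.5 and tops 31.5 mm above the table, 2.5 mm clear over a flange on the pads.
- jaw: Sliding jaw: dark block 40 mm wide at the holder's -x end, moves along x of lens_bed only (44 mm travel, starts open), drags with 10 N and stays where left. Axes as lens_bed; origin 12 mm above the table under the plunger's front end when out. A push of 13 to 16 N in all (drag plus plunger) on the tab is right; 14 N or more on the flange harms the lens.
- plunger_face (a point): Front end (+x) of the jaw's spring plunger when out, 21.5 mm above the table, level with a seated flange's edge. A steel bar 16 mm wide; it moves with the jaw. It presses 2 N at first touch and 2 N more per mm pushed in, and runs solid at 3 mm (8 N). It should end pressing 2.5 to 7.5 N.
- tab (a point): Centre of the rear face of the jaw's push tab, 45 mm above the table: an upright plate 32 mm wide (y), 6 mm thick, reaching from 28 to 62 mm above the table, 42 mm behind the plunger's front. Push it from behind towards +x with shut fingers.
- frost_pot: Bystander: a clear plastic pot with a white lid, 50 mm in diameter, 38 mm high; origin at the centre of its underside.
- vial: Bystander: a small glass vial, 24 mm in diameter, 44 mm high; origin at the centre of its underside.
- jar: Bystander: a white cream jar, 45 mm in diameter, 36 mm high; origin at the centre of its underside.
Not all that is in view belongs to the job. Leave any blue or red look-alike of the cell alone.

How it is judged:
By the outcome, as a careful person would: the job done as asked, in the order asked, and still so for the second after the job is handed in, with the robot touching nothing.
It also fails if it takes over 67 s, if anything falls off the work surface, if the arm or the gripper's body presses on something with over 40 N, if the wrist force passes 120 N, or if a joint passes its speed limit or range.

ROBOT

A 6-joint arm with a two-finger parallel gripper is mounted at the origin on a cart in front of the work surface, level with it; the furniture and walls round the work are solid. World frame = base frame: x ahead of the robot, y to its left, z up, the work surface at z = 0. Lengths are in mm, angles in rad, forces in N, time in s.
With the tool pointing down it reaches from about 350 to 975 mm from the base axis. Payload 7.1 kg.
Tool frame: the origin (TCP) lies at the very end of the fingers, on their centre line; the grasp point (between the pads) lies 19 mm behind it; z points along the fingers, y is the line along which they close (so a half turn about z gives the same grasp; the last joint's range is limited). The gripper opens to 88 mm and grips with 3 to 60 N. Pads are 20 mm wide; open, the fingers measure 115 mm over their backs; the gripper's body (75 mm by 178 mm) begins 61 mm behind the grasp point.
Start: joints at [1.254, 0.423, 1.63, -0, 1.089, -0.019], TCP at [183.354, 597.483, 222.675] pointing down, gripper open.
Joint ranges: [-3, 3], [-0.9, 2.11], [0.09, 2.58], [-1.31, 4.45], [0.11, 2.69], [-2.54, 2.54]. Speed limits (rad/s): [2.39, 2.39, 3.01, 3.14, 3.14, 3.14].

INTERFACE

Orientations are given as a rotation vector (axis times angle).
In Python, from workcell import sensors, imaging, close_job gives the robot as it stands. The module is installed in compiled form; this text tells all that it offers.
- The arm moves only by the tool servo_tool, never from a script. Its argument "steps" is a list of rows, each a list of 3 entries, a list of its own where there are three numbers: the shift along the world's x, y, z in m, then the turn, a rotation vector about the world's x, y, z in degrees, then the opening, from -1 (shut) to 1 (fully open). A call has exactly 8 rows; each row shifts and turns the commanded pose from where the row before left it; what a row does not reach is not made up. A row lasts 1/12 s, in which the tool goes at most 41.7 mm and 7.16 degrees, less where a joint would pass 70% of its speed; a pose out of reach is approached as far as the arm can. A call is refused whole if a number of a shift passes 0.0417 or a number of a turn 7.16, either way. A call with a gripper value outside its range is refused whole. The fingers move at their own pace and stop on an object; the grip force is fixed at half the most. Time passes only in rows, so rows that do not move let the fingers close, or fill a call up. It gives the time, the measured TCP pose, the force, the opening and the grip force at its end, in the units of the state.
- sensors.get_obs(): the state, without advancing time (a new reading comes with each control period).
- imaging.get_image(name): name is "side" or "top" or "wrist"; returns a dict with "color" (400x640x3 uint8, blue, green, red), "range_z" (400x640 float32, mm along the optical axis (not along the pixel's ray), 0 where there is no reading), "vertical_fov" (degrees; the focal length in pixels is half the picture's height over the tangent of half this angle, whatever the lens; pixels are square), "cx", "cy" (the principal point, pixels), "k1" (the pictures are not rectified: a ray, as slopes to the right and down, at radius r is drawn at 1 + k1 r^2 times it, then the intrinsics apply), "rvec" (rotation vector, rad) and "tvec" (3), from world to camera coordinates, as OpenCV has them; the wrist camera has in their place "tool_from_camera" (4x4, takes a point from camera to tool coordinates, whose origin is the TCP and whose axes are the flange's). Camera axes: x right, y down, z forward; pixel columns grow to the right and rows downward; lengths in mm; the calibration is good to about 2 mm. A picture is of the moment at which its call begins: read the wrist's pose just before it.
- close_job(): hands the job in; it is judged then, once.
The state is a dict: "t": time; "qpos": joint angles; "qvel": joint speeds; "joint_torque": joint torques, N m; "ee_pos": TCP position; "orientation": TCP orientation; "ft_force": force on the tool from outside, world axes, zero at the start; "moment": the same for the moment, N m; "width": finger opening in mm; "grasp_force": force on a finger pad.
Only numpy, scipy, OpenCV 4.12 (cv2) and the standard library are available. Lean on these libraries where they do the work, as an engineer would, in place of code of your own. Each camera call takes 0.05 s, during which the arm holds its last target. There are 200 camera calls.

## Working session

There is one attempt and no reset: what is moved stays moved. The work goes in short steps, Python scripts to look and compute and a tool call to move; the robot and the scene stay as the last step left them, time stands still between calls to the robot, and variables do not carry over. Pictures are saved under pics/ and viewed, at most 10 in all, crops included, and the job is handed in when it is done.

Besides the shell and the picture viewer there is one more tool, called after ">>>" as name(argument=value, ...), one argument or row to a line, values as JSON. servo_tool: Moves the arm, as the interface text tells. Its arguments: {"type":"object","properties":{"steps":{"type":"array"}},"required":["steps"]}

```bash
mkdir -p pics; cat > h.py <<'E'
import numpy as np, cv2
from scipy.spatial.transform import Rotation as R
from workcell import sensors, imaging
def grab(name):
    o=sensors.get_obs(); im=imaging.get_image(name)
    f=200/np.tan(np.radians(im['vertical_fov'])/2)
    K=np.array([[f,0,im['cx']],[0,f,im['cy']],[0,0,1.]])
    if 'rvec' in im:
        Rm=R.from_rotvec(np.ravel(im['rvec'])).as_matrix(); t=np.ravel(im['tvec'])
        Rw=Rm.T; c=-Rm.T@t
    else:
        T=np.array(im['tool_from_camera']); Rt=R.from_rotvec(o['orientation']).as_matrix()
        Rw=Rt@T[:3,:3]; c=Rt@T[:3,3]+np.array(o['ee_pos'])
    return dict(im=im,K=K,d=np.array([im['k1'],0,0,0.]),Rw=Rw,c=c,col=im['color'],z=im['range_z'])
def rays(g,uv):
    p=cv2.undistortPoints(np.array(uv,float).reshape(-1,1,2),g['K'],g['d']).reshape(-1,2)
    return np.c_[p,np.ones(len(p))]@g['Rw'].T
def plane(g,uv,z):
    r=rays(g,uv); return g['c']+r*((z-g['c'][2])/r[:,2])[:,None]
def depth(g,uv):
    uv=np.array(uv).reshape(-1,2); zz=g['z'][uv[:,1].astype(int),uv[:,0].astype(int)]
    return g['c']+rays(g,uv)*zz[:,None]
def proj(g,P):
    pc=(np.array(P,float).reshape(-1,3)-g['c'])@g['Rw']
    s=pc[:,:2]/pc[:,2:]; r2=(s**2).sum(1)
    s=s*(1+g['d'][0]*r2)[:,None]
    return s*g['K'][0,0]+g['K'][:2,2]
E
python3 - <<'E'
from h import *
o=sensors.get_obs(); print({k:np.round(v,3) for k,v in o.items()})
for n in ['top','side']:
    g=grab(n); cv2.imwrite(f'pics/{n}0.png',g['col']); print(n,g['K'][0,0],g['d'][0],g['c'],(g['z']>0).mean())
E
```

```text
{'t': np.float64(0.0), 'qpos': array([ 1.254,  0.424,  1.631, -0.   ,  1.089, -0.019]), 'qvel': array([-0.001, -0.002, -0.001, -0.001, -0.001, -0.002]), 'joint_torque': array([ 0.0000e+00, -5.4462e+01, -2.7367e+01,  6.4000e-02,  2.3000e-02,
       -0.0000e+00]), 'ee_pos': array([183.159, 596.968, 221.903]), 'orientation': array([-4.660e-01, -3.107e+00,  2.000e-03]), 'ft_force': array([-0.368,  0.519, -0.253]), 'moment': array([ 0.02 , -0.011,  0.022]), 'grasp_force': np.float64(0.0), 'width': np.float64(87.59)}
top 364.46927283232105 -0.08234005492982195 [ 500.50222308   22.00545938 1100.95096847] 0.996109375
side 464.92491802880903 -0.04562232209999745 [559.06318272 935.38309873 623.78221867] 0.949984375
```

View pics/top0.png

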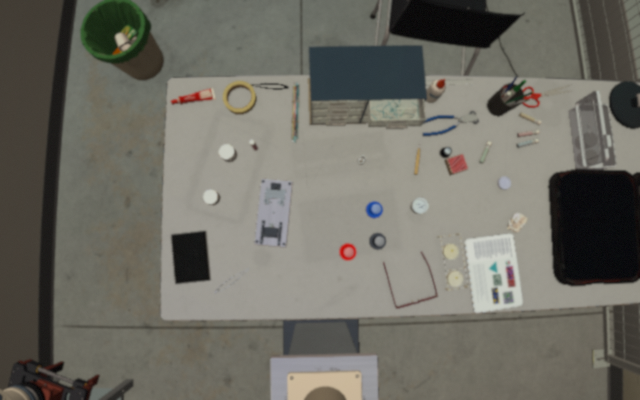

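View pics/side0.png

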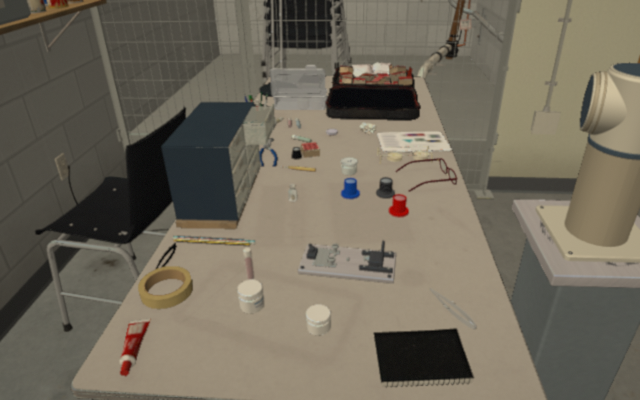

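Candidates for the cell in the top view are the dark cell (378,241), the blue one (375,209), the red one (348,252), and a small black bottle (446,152). By description it's the dark one at (378,241), which is (385,187) in the side view. Next I'll check it and the holder in one close crop.

```bash
python3 - <<'E'
from h import *
t=cv2.imread('pics/top0.png'); s=cv2.imread('pics/side0.png')
a=cv2.resize(t[170:260,235:295],(400,600),interpolation=cv2.INTER_CUBIC)
b=cv2.resize(s[225:290,290:405],(400,226),interpolation=cv2.INTER_CUBIC)
c=cv2.resize(s[165:225,330:420],(400,267),interpolation=cv2.INTER_CUBIC)
r=np.zeros((600,400,3),np.uint8); r[:226]=b; r[240:507]=c
cv2.imwrite('pics/crop1.png',np.hstack([a,r]))
g=grab('top')
print('cell',plane(g,[(378,241)],43),'holder',plane(g,[(273,213)],12), depth(g,[(378,241),(273,213)]))
g2=grab('side')
print(depth(g2,[(385,187),(378,247),(312,250)]))
print(depth(g,[(375,209),(348,252),(228,152),(211,197),(420,205)]))
E
```

```text
cell [[ 489.23089902 -161.66343351   43.        ]] holder [[577.83399364 145.34218051  12.        ]] [[ 489.22711597 -161.72507917   42.64491491]
 [ 577.8756762   145.40866018   11.41304505]]
[[ 490.71079529 -149.85590234   29.10457136]
 [ 513.01211895   76.88973205   -1.97685154]
 [ 559.06318272  935.38309873  623.78221867]]
[[ 582.82924043 -156.36858718   39.60339561]
 [ 459.36072829  -73.55760214   42.83708881]
 [ 758.30608804  274.67361595   44.33874977]
 [ 626.0181071   325.32252722   35.70441601]
 [ 592.93230495 -292.76850993   34.12270676]]
```

View pics/crop1.png

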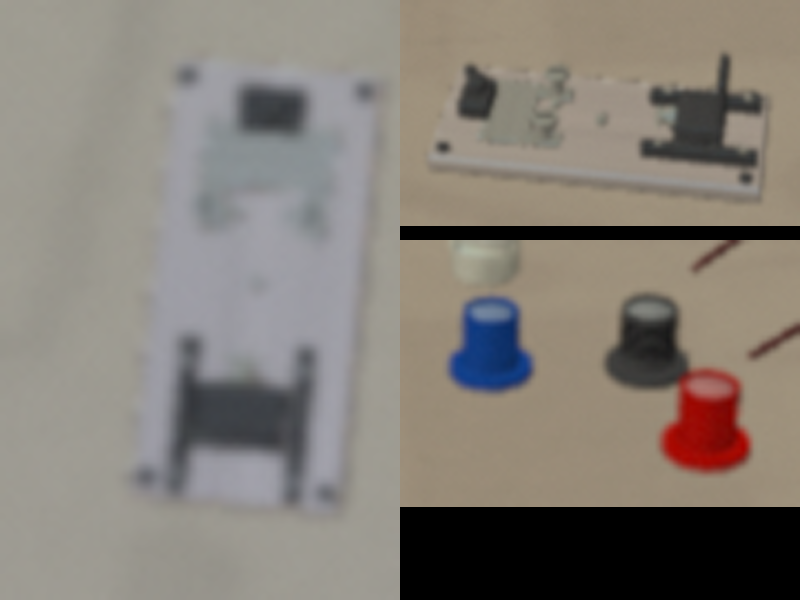

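Crop: the dark cell sits between the blue and red look-alikes. The holder has its jaw and tab at the robot end (crop ~(240,415)), and the stops at the far end, with screw heads at (212,212) and (313,222). So holder +x is roughly world +x.

```bash
python3 - <<'E'
from h import *
g=grab('top')
c=np.array([(187,75),(365,92),(147,477),(326,494)])/6.667+[235,170]
P=plane(g,c,12); print(P.round(1)); 
x=(P[0]+P[1]-P[2]-P[3]); x/=np.linalg.norm(x); a=np.degrees(np.arctan2(x[1],x[0])); m=P.mean(0)
print('yaw',a,'origin',m+18*x, 'plate ctr',m)
w=imaging.get_image('wrist'); print(np.round(w['tool_from_camera'],3),w['vertical_fov'],w['k1'])
E
```

```text
[[674.2 175.1  12. ]
 [665.3  94.6  12. ]
 [493.7 193.1  12. ]
 [484.9 113.5  12. ]]
yaw -5.8364293409564985 origin [597.42553755 142.24421523  12.        ] plate ctr [579.51884496 144.07461424  12.        ]
[[-0.00000e+00 -9.60000e-01 -2.81000e-01  7.83710e+01]
 [ 1.00000e+00 -0.00000e+00  0.00000e+00 -6.95000e-01]
 [-1.00000e-03 -2.81000e-01  9.60000e-01 -1.61654e+02]
 [ 0.00000e+00  0.00000e+00  0.00000e+00  1.00000e+00]] 61.11751854750427 -0.002250521903482877
```

>>> servo_tool(
  steps=[
    [[0.0235, -0.028, 0], [0, 0, 5.6], 1],
    [[0.0235, -0.028, 0], [0, 0, 5.6], 1],
    [[0.0235, -0.028, 0], [0, 0, 0], 1],
    [[0.0235, -0.028, 0], [0, 0, 0], 1],
    [[0.0235, -0.028, 0], [0, 0, 0], 1],
    [[0.0235, -0.028, 0], [0, 0, 0], 1],
    [[0.0235, -0.028, 0], [0, 0, 0], 1],
    [[0.0235, -0.028, 0], [0, 0, 0], 1],
  ],
)

```text
t: 0.97
ee_pos: [372.2, 372.0, 222.8]
orientation: [0.16, 3.137, 0.0]
ft_force: [-0.2, -0.1, 0.2]
width: 87.9
grasp_force: 0.0
```

>>> servo_tool(
  steps=[
    [[0.0235, -0.028, 0], [0, 0, 0], 0.5],
    [[0.0235, -0.028, 0], [0, 0, 0], 0.5],
    [[0.0235, -0.028, 0], [0, 0, 0], 0.5],
    [[0.0235, -0.028, 0], [0, 0, 0], 0.5],
    [[0.0235, -0.028, 0], [0, 0, 0], 0.5],
    [[0.0235, -0.028, 0], [0, 0, 0], 0.5],
    [[0.0235, -0.028, 0], [0, 0, 0], 0.5],
    [[0, 0, 0], [0, 0, 0], 0.5],
  ],
)

```text
t: 1.63
ee_pos: [539.5, 173.4, 223.0]
orientation: [0.167, 3.135, -0.001]
ft_force: [-0.3, 0.2, -0.1]
width: 66.1
grasp_force: 0.0
```

```bash
python3 - <<'E'
from h import *
import pickle
g=grab('wrist'); cv2.imwrite('pics/w1.png',g['col']); pickle.dump(g,open('w1.pkl','wb'))
o=sensors.get_obs(); Rt=R.from_rotvec(o['orientation']).as_matrix(); print(o['t'],o['ee_pos'],Rt.round(3),o['width'],o['ft_force'])
E
```

```text
1.6833 [537.58370278 175.20822873 222.64011625] [[-0.994  0.106  0.001]
 [ 0.106  0.994 -0.   ]
 [-0.001 -0.    -1.   ]] 65.51333228466133 [-0.82374517 -0.26356727 -0.03312122]
```

View pics/w1.png

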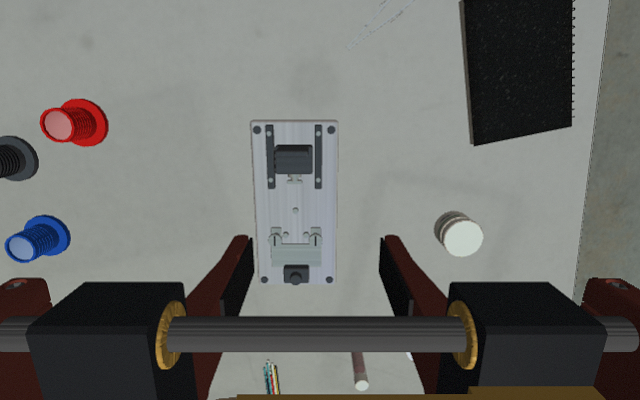

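Wrist view: the holder is at (295,200), jaw at (293,158) on the robot side, and screw heads at (276,235) and (315,235). The red, dark and blue cells are at the left edge. Corner holes show at (257,129), (331,130), (264,280) and (329,280).

```bash
python3 - <<'E'
from h import *
import pickle
g=pickle.load(open('w1.pkl','rb')); gr=cv2.cvtColor(g['col'],cv2.COLOR_BGR2GRAY)
c=[]
for u,v in [(257,129),(331,130),(264,280),(329,280)]:
    w=255-gr[v-6:v+7,u-6:u+7].astype(float); w=np.clip(w-np.median(w)-30,0,None)
    ys,xs=np.mgrid[v-6:v+7,u-6:u+7]; c.append(((w*xs).sum()/w.sum(),(w*ys).sum()/w.sum()))
P=plane(g,c,12); print(np.round(c,1).tolist(),P.round(1).tolist())
x=(P[2]+P[3]-P[0]-P[1]); x/=np.linalg.norm(x); m=P.mean(0)
print('yaw',np.degrees(np.arctan2(x[1],x[0])),'origin',m+18*x)
y=np.array([-x[1],x[0],0]); print([np.round([(p-m)@x,(p-m)@y],1).tolist() for p in P])
O=m+18*x
for n,u,z in [('jawtab',(293,146),62),('plunger',(294,181),21.5),('head',(276,236),31.5),('head',(315,236),31.5)]:
    p=plane(g,[u],z)[0]-O; print(n,p@x,p@y)
for u in [(8,157),(72,122),(37,240),(460,233)]: print(u,depth(g,[u]))
E
```

```text
[[256.5, 129.4], [330.7, 129.4], [263.9, 279.2], [328.9, 279.2]] [[484.8, 114.2, 12.0], [493.3, 194.0, 12.0], [665.1, 95.0, 12.0], [673.6, 174.6, 12.0]]
yaw -6.09669971383357 origin [597.11722611 142.5577793   12.        ]
[[-90.7, -40.1], [-90.6, 40.1], [90.6, -40.0], [90.6, 40.0]]
jawtab -97.35813687807796 2.357332434856961
plunger -53.748526259972245 -0.02620030693837135
head 7.191754733846949 -20.735097440245497
head 7.201029712952566 23.021241747622067
(8, 157) [[ 484.18666572 -151.57067123   25.45644798]]
(72, 122) [[456.29459056 -59.93523594  42.87700349]]
(37, 240) [[ 576.78166971 -143.40874717   35.92056182]]
(460, 233) [[618.91655783 325.10538133  34.83707647]]
```

>>> servo_tool(
  steps=[
    [[-0.006, -0.041, 0], [0, 0, 0], 0.5],
    [[-0.006, -0.041, 0], [0, 0, 0], 0.5],
    [[-0.006, -0.041, 0], [0, 0, 0], 0.5],
    [[-0.006, -0.041, 0], [0, 0, 0], 0.5],
    [[-0.006, -0.041, 0], [0, 0, 0], 0.5],
    [[-0.006, -0.041, 0], [0, 0, 0], 0.5],
    [[-0.006, -0.041, 0], [0, 0, 0], 0.5],
    [[-0.006, -0.041, 0], [0, 0, 0], 0.5],
  ],
)

```text
t: 2.35
ee_pos: [487.0, -151.0, 222.8]
orientation: [0.159, 3.138, 0.001]
ft_force: [1.2, -0.6, 0.7]
width: 65.8
grasp_force: 0.0
```

```bash
python3 - <<'E'
from h import *
import pickle
g=grab('wrist'); pickle.dump(g,open('w2.pkl','wb'))
print(sensors.get_obs()['ee_pos'],proj(g,[(489,-162,43),(489,-162,0)]))
hsv=cv2.cvtColor(g['col'],cv2.COLOR_BGR2HSV)
u,v=proj(g,[(489,-162,3)])[0].astype(int)
x0,y0=max(u-80,0),max(v-80,0)
c=g['col'][y0:v+80,x0:u+80]
cv2.imwrite('pics/w2.png',cv2.resize(c,None,fx=3,fy=3)); print(x0,y0)
E
```

```text
[ 486.51964258 -157.08830659  222.99419609] [[305.8802502  182.77065338]
 [306.90999956 174.1217625 ]]
226 94
```

View pics/w2.png

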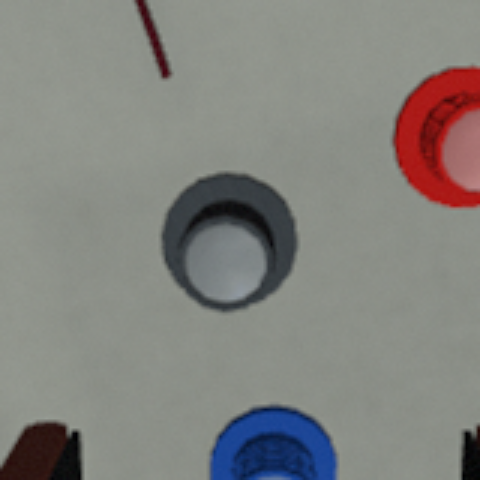

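The crop shows the dark cell: flange centre at (302.5,174.3) and lens centre at (301.3,181.3) in full-image pixels. Blue is below it and red to the right.

```bash
python3 - <<'E'
from h import *
import pickle
g=pickle.load(open('w2.pkl','rb'))
d=g['col'].astype(int); m=((d.max(2)<115)&(d.max(2)-d.min(2)<30)).astype(np.uint8)
m[:135]=0;m[215:]=0;m[:,:260]=0;m[:,345:]=0
k,_=cv2.findContours(m,cv2.RETR_EXTERNAL,cv2.CHAIN_APPROX_NONE); k=max(k,key=cv2.contourArea)
(e,ax,_)=cv2.fitEllipse(k); print(e,ax, plane(g,[e],7), plane(g,[(302.5,174.3)],7), plane(g,[(301.3,181.3)],43))
o=sensors.get_obs(); print(o['ee_pos'],R.from_rotvec(o['orientation']).as_matrix().round(4)[:,2])
E
```

```text
(302.04669189453125, 173.95071411132812) (44.486881256103516, 45.411582946777344) [[ 486.78383829 -167.13902858    7.        ]] [[ 487.2379302  -166.67231083    7.        ]] [[ 486.96786565 -166.53952621   43.        ]]
[ 486.51964258 -157.08830659  222.99419609] [ 3.0e-04 -2.9e-03 -1.0e+00]
```

The arm was still settling during that picture, so I'll descend partway, settle and refine.

>>> servo_tool(
  steps=[
    [[0, -0.004, -0.018], [0, 0, 0], 0.5],
    [[0, -0.004, -0.02], [0, 0, 0], 0.5],
    [[0, -0.004, -0.02], [0, 0, 0], 0.5],
    [[0, 0, -0.02], [0, 0, 0], 0.5],
    [[0, 0, -0.02], [0, 0, 0], 0.5],
    [[0, 0, -0.005], [0, 0, 0], 0.5],
    [[0, 0, 0], [0, 0, 0], 0.5],
    [[0, 0, 0], [0, 0, 0], 0.5],
  ],
)

```text
t: 3.07
ee_pos: [488.1, -161.9, 120.1]
orientation: [-0.159, -3.137, -0.0]
ft_force: [0.0, 0.4, 0.2]
width: 65.9
grasp_force: 0.0
```

```bash
python3 - <<'E'
from h import *
g=grab('wrist'); o=sensors.get_obs(); print(o['ee_pos'],o['qvel'].round(3))
u,v=proj(g,[(488,-164,7)])[0].astype(int); print(u,v)
d=g['col'].astype(int); m=((d.max(2)<115)&(d.max(2)-d.min(2)<30)).astype(np.uint8)
q=np.zeros_like(m); cv2.circle(q,(int(u),int(v)),50,1,-1); m*=q
k,_=cv2.findContours(m,cv2.RETR_EXTERNAL,cv2.CHAIN_APPROX_NONE); k=max(k,key=cv2.contourArea)
e,ax,_=cv2.fitEllipse(k); print(e,ax,plane(g,[e],7))
m2=((d.min(2)>120)).astype(np.uint8); h=np.zeros_like(m); cv2.fillPoly(h,[k],1); m2*=cv2.erode(h,np.ones((5,5)))
M=cv2.moments(m2,True); l=(M['m10']/M['m00'],M['m01']/M['m00']); print(l,M['m00'],plane(g,[l],43))
o=sensors.get_obs(); print(R.from_rotvec(o['orientation']).as_matrix().round(4))
E
```

```text
[ 488.52787905 -162.16332915  120.60760211] [-0.006 -0.01  -0.007  0.001 -0.003 -0.001]
313 197
(309.7580261230469, 198.16946411132812) (59.17909622192383, 64.76395416259766) [[ 488.03609217 -167.53861435    7.        ]]
(311.67852437417656, 211.6258234519104) 759.0 [[ 488.28392556 -165.5163218    43.        ]]
[[-9.948e-01  1.015e-01  1.100e-03]
 [ 1.015e-01  9.948e-01 -3.000e-04]
 [-1.100e-03 -2.000e-04 -1.000e+00]]
```

>>> servo_tool(
  steps=[
    [[0, -0.004, -0.018], [0, 0, 0], 0.5],
    [[0, 0, -0.02], [0, 0, 0], 0.5],
    [[0, 0, -0.02], [0, 0, 0], 0.5],
    [[0, 0, -0.02], [0, 0, 0], 0.5],
    [[0, 0, -0.015], [0, 0, 0], 0.5],
    [[0, 0, -0.0077], [0, 0, 0], 0.5],
    [[0, 0, 0], [0, 0, 0], 0.5],
    [[0, 0, 0], [0, 0, 0], 0.5],
  ],
)

```text
t: 3.78
ee_pos: [488.5, -166.6, 19.7]
orientation: [0.161, 3.137, -0.0]
ft_force: [1.1, -0.2, 0.1]
width: 65.8
grasp_force: 0.0
```

>>> servo_tool(
  steps=[
    [[0, 0, 0], [0, 0, 0], -0.1],
    [[0, 0, 0], [0, 0, 0], -0.15],
    [[0, 0, 0], [0, 0, 0], -0.2],
    [[0, 0, 0], [0, 0, 0], -0.3],
    [[0, 0, 0], [0, 0, 0], -0.4],
    [[0, 0, 0], [0, 0, 0], -0.6],
    [[0, 0, 0], [0, 0, 0], -1],
    [[0, 0, 0], [0, 0, 0], -1],
  ],
)

```text
t: 4.45
ee_pos: [488.1, -166.6, 19.3]
orientation: [0.161, 3.137, -0.0]
ft_force: [-0.6, 0.2, 5.5]
width: 33.4
grasp_force: 30.0
```

>>> servo_tool(
  steps=[
    [[0, 0, 0.006], [0, 0, 0], -1],
    [[0, 0, 0.012], [0, 0, 0], -1],
    [[0, 0, 0.02], [0, 0, 0], -1],
    [[0, 0, 0.022], [0, 0, 0], -1],
    [[0, 0, 0.02], [0, 0, 0], -1],
    [[0.004, 0.013, 0.014], [0, 0, 0], -1],
    [[0.006, 0.021, 0.006], [0, 0, 0], -1],
    [[0.008, 0.027, 0], [0, 0, 0], -1],
  ],
)

```text
t: 5.12
ee_pos: [506.9, -106.1, 121.6]
orientation: [0.164, 3.134, -0.001]
ft_force: [0.8, 0.4, -1.8]
width: 33.4
grasp_force: 30.0
```

>>> servo_tool(
  steps=[
    [[0.011, 0.037, 0], [0, 0, 0], -1],
    [[0.011, 0.037, 0], [0, 0, 0], -1],
    [[0.011, 0.037, 0], [0, 0, 0], -1],
    [[0.011, 0.037, 0], [0, 0, 0], -1],
    [[0.011, 0.037, 0], [0, 0, 0], -1],
    [[0.009, 0.032, 0], [0, 0, 0], -1],
    [[0.006, 0.021, 0], [0, 0, 0], -1],
    [[0.0033, 0.012, 0], [0, 0, 0], -1],
  ],
)

```text
t: 5.78
ee_pos: [579.7, 147.3, 119.8]
orientation: [0.157, 3.137, 0.001]
ft_force: [0.1, -0.2, -1.9]
width: 33.2
grasp_force: 30.0
```

>>> servo_tool(
  steps=[
    [[0, 0, 0], [0, 0, 0], -1],
    [[0, 0, 0], [0, 0, 0], -1],
    [[0, 0, -0.01], [0, 0, 0], -1],
    [[0, 0, -0.015], [0, 0, 0], -1],
    [[0, 0, -0.015], [0, 0, 0], -1],
    [[0, 0, -0.01], [0, 0, 0], -1],
    [[0, 0, 0], [0, 0, 0], -1],
    [[0, 0, 0], [0, 0, 0], -1],
  ],
)

```text
t: 6.45
ee_pos: [578.5, 143.3, 68.2]
orientation: [-0.163, -3.135, 0.001]
ft_force: [0.0, 0.3, -0.7]
width: 33.6
grasp_force: 30.0
```

>>> servo_tool(
  steps=[
    [[0, 0, -0.008], [0, 0, 0], -1],
    [[0, 0, -0.01], [0, 0, 0], -1],
    [[0, 0, -0.007], [0, 0, 0], -1],
    [[0, 0, -0.003], [0, 0, 0], -1],
    [[0, 0, -0.001], [0, 0, 0], -1],
    [[0, 0, 0], [0, 0, 0], -1],
    [[0, 0, 0], [0, 0, 0], -1],
    [[0, 0, 0], [0, 0, 0], -1],
  ],
)

```text
t: 7.12
ee_pos: [579.4, 144.6, 40.3]
orientation: [0.16, 3.137, 0.0]
ft_force: [-0.5, 0.3, -0.6]
width: 33.4
grasp_force: 30.0
```

>>> servo_tool(
  steps=[
    [[0, 0, -0.0005], [0, 0, 0], -1],
    [[0, 0, -0.0005], [0, 0, 0], -1],
    [[0, 0, -0.0005], [0, 0, 0], -1],
    [[0, 0, -0.0005], [0, 0, 0], -1],
    [[0, 0, 0], [0, 0, 0], -1],
    [[0, 0, 0], [0, 0, 0], -1],
    [[0, 0, 0], [0, 0, 0], -1],
    [[0, 0, 0], [0, 0, 0], -1],
  ],
)

```text
t: 7.78
ee_pos: [579.2, 144.5, 38.0]
orientation: [0.161, 3.137, -0.0]
ft_force: [-0.1, -0.2, -0.8]
width: 33.4
grasp_force: 30.0
```

```bash
python3 - <<'E'
from h import *
import pickle
g=grab('wrist'); o=sensors.get_obs(); print(o['ee_pos'],o['ft_force'],o['moment'])
pickle.dump(g,open('w3.pkl','wb'))
c=g['col'][60:400,130:530]; cv2.imwrite('pics/w3.png',cv2.resize(c,(700,595),interpolation=cv2.INTER_CUBIC))
E
```

```text
[579.14634113 144.48090023  37.979083  ] [-0.35580576  0.54348687 -2.07738024] [ 0.02385559 -0.00782884  0.00412163]
```

View pics/w3.png

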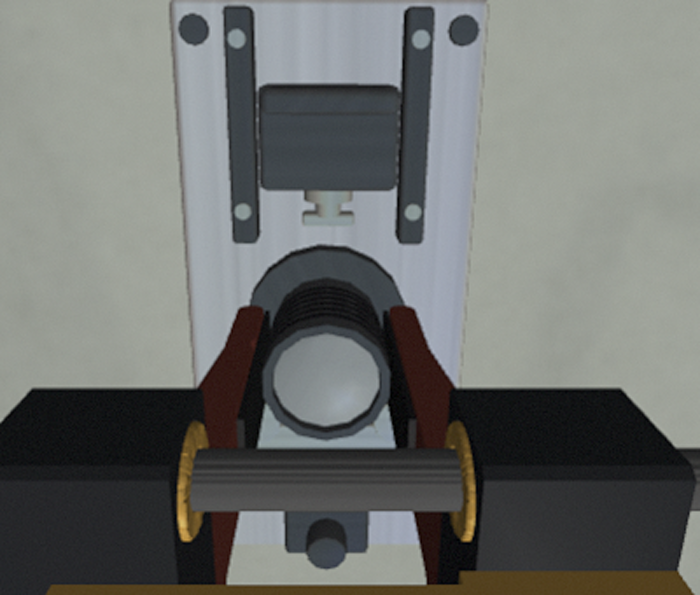

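The cell is gripped and centred on the plunger (crop x≈327 against 328), just above the pads. I'll lower it to touch.

>>> servo_tool(
  steps=[
    [[0, 0, -0.0003], [0, 0, 0], -1],
    [[0, 0, -0.0003], [0, 0, 0], -1],
    [[0, 0, -0.0003], [0, 0, 0], -1],
    [[0, 0, 0], [0, 0, 0], -1],
    [[0, 0, 0], [0, 0, 0], -1],
    [[0, 0, 0], [0, 0, 0], -1],
    [[0, 0, 0], [0, 0, 0], -1],
    [[0, 0, 0], [0, 0, 0], -1],
  ],
)

```text
t: 8.5
ee_pos: [579.3, 144.5, 37.3]
orientation: [0.161, 3.137, 0.0]
ft_force: [-0.7, -0.3, 2.5]
width: 33.7
grasp_force: 30.0
```

```bash
python3 - <<'E'
from h import *
o=sensors.get_obs(); print(o['ee_pos'],o['ft_force'],o['moment'])
E
```

```text
[579.26038979 144.50424266  37.27205885] [-0.67419992 -0.3304993   2.5315418 ] [-0.07784774  0.19012085  0.00870309]
```

>>> servo_tool(
  steps=[
    [[0.001, -0.0001, 0], [0, 0, 0], -1],
    [[0.0015, -0.0002, 0], [0, 0, 0], -1],
    [[0.0015, -0.0002, 0], [0, 0, 0], -1],
    [[0.0015, -0.0002, 0], [0, 0, 0], -1],
    [[0.0015, -0.0001, 0], [0, 0, 0], -1],
    [[0.001, -0.0001, 0], [0, 0, 0], -1],
    [[0, 0, 0], [0, 0, 0], -1],
    [[0, 0, 0], [0, 0, 0], -1],
  ],
)

```text
t: 9.17
ee_pos: [587.7, 143.7, 37.3]
orientation: [0.161, 3.137, 0.0]
ft_force: [-2.2, -0.1, 5.7]
width: 33.7
grasp_force: 30.0
```

```bash
python3 - <<'E'
from h import *
import pickle
g=pickle.load(open('w1.pkl','rb'))
c=g['col'][205:265,255:335]; cv2.imwrite('pics/w1h.png',cv2.resize(c,(800,600),interpolation=cv2.INTER_CUBIC))
a=np.radians(-6.1); x=np.array([np.cos(a),np.sin(a)]); y=np.array([-x[1],x[0]])
for s in (-7,0,7):
    P=[np.r_[np.array([597.1,142.6])+x*(19.3+s)+y*v,31.5] for v in (-23,23)]
    print(s,((proj(g,P)-[255,205])*10).round())
E
```

```text
-7 [[192. 352.]
 [600. 352.]]
0 [[194. 409.]
 [600. 409.]]
7 [[196. 466.]
 [600. 466.]]
```

View pics/w1h.png

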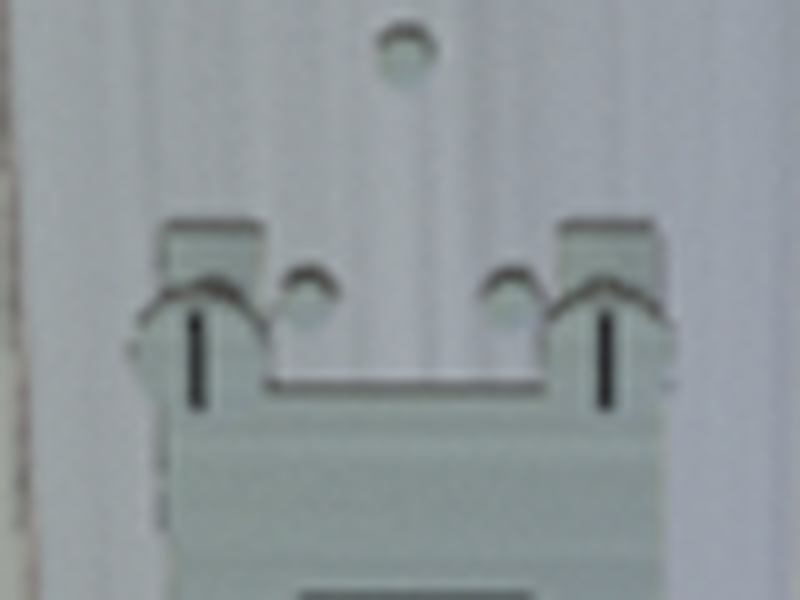

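The heads' slots are at crop row 360, which puts the slide setting near −6 mm. I expect contact after about 4 mm more, so I'll creep from here.

>>> servo_tool(
  steps=[
    [[0.0005, 0, 0.0001], [0, 0, 0], -1],
    [[0.0005, -0.0001, 0], [0, 0, 0], -1],
    [[0.0004, 0, 0], [0, 0, 0], -1],
    [[0.0004, -0.0001, 0], [0, 0, 0], -1],
    [[0.0002, 0, 0], [0, 0, 0], -1],
    [[0, 0, 0], [0, 0, 0], -1],
    [[0, 0, 0], [0, 0, 0], -1],
    [[0, 0, 0], [0, 0, 0], -1],
  ],
)

```text
t: 9.83
ee_pos: [589.4, 143.4, 37.3]
orientation: [0.161, 3.137, 0.0]
ft_force: [-1.7, 0.5, 5.4]
width: 34.0
grasp_force: 30.0
```

>>> servo_tool(
  steps=[
    [[0.0001, 0, 0], [0, 0, 0], -1],
    [[0.0001, 0, 0], [0, 0, 0], -1],
    [[0.0001, -0.0001, 0], [0, 0, 0], -1],
    [[0.0001, 0, 0], [0, 0, 0], -1],
    [[0.0001, 0, 0], [0, 0, 0], -1],
    [[0, 0, 0], [0, 0, 0], -1],
    [[0, 0, 0], [0, 0, 0], -1],
    [[0, 0, 0], [0, 0, 0], -1],
  ],
)

```text
t: 10.5
ee_pos: [589.8, 143.3, 37.3]
orientation: [0.161, 3.137, 0.0]
ft_force: [-2.3, 0.5, 5.5]
width: 33.3
grasp_force: 30.0
```

>>> servo_tool(
  steps=[
    [[0.0001, 0, 0], [0, 0, 0], -1],
    [[0.0001, 0, 0], [0, 0, 0], -1],
    [[0.0001, 0, 0], [0, 0, 0], -1],
    [[0.0001, 0, 0], [0, 0, 0], -1],
    [[0, 0, 0], [0, 0, 0], -1],
    [[0, 0, 0], [0, 0, 0], -1],
    [[0, 0, 0], [0, 0, 0], -1],
    [[0, 0, 0], [0, 0, 0], -1],
  ],
)

```text
t: 11.17
ee_pos: [590.2, 143.3, 37.3]
orientation: [0.161, 3.137, 0.0]
ft_force: [-1.6, 0.5, 6.1]
width: 33.4
grasp_force: 30.0
```

>>> servo_tool(
  steps=[
    [[0.0001, 0, 0.0001], [0, 0, 0], -1],
    [[0.0001, 0, 0], [0, 0, 0], -1],
    [[0.0001, 0, 0], [0, 0, 0], -1],
    [[0.0001, 0, 0], [0, 0, 0], -1],
    [[0.0001, -0.0001, 0], [0, 0, 0], -1],
    [[0, 0, 0], [0, 0, 0], -1],
    [[0, 0, 0], [0, 0, 0], -1],
    [[0, 0, 0], [0, 0, 0], -1],
  ],
)

```text
t: 11.83
ee_pos: [590.7, 143.2, 37.3]
orientation: [0.161, 3.137, 0.0]
ft_force: [-0.2, 0.7, 5.0]
width: 33.6
grasp_force: 30.0
```

>>> servo_tool(
  steps=[
    [[0.0001, 0, 0], [0, 0, 0], -1],
    [[0.0001, 0, 0], [0, 0, 0], -1],
    [[0.0001, 0, 0], [0, 0, 0], -1],
    [[0.0001, 0, 0], [0, 0, 0], -1],
    [[0, 0, 0], [0, 0, 0], -1],
    [[0, 0, 0], [0, 0, 0], -1],
    [[0, 0, 0], [0, 0, 0], -1],
    [[0, 0, 0], [0, 0, 0], -1],
  ],
)

```text
t: 12.5
ee_pos: [590.8, 143.2, 37.3]
orientation: [-0.161, -3.137, 0.0]
ft_force: [-2.4, 0.9, 5.9]
width: 33.4
grasp_force: 30.0
```

>>> servo_tool(
  steps=[
    [[0.0001, 0, 0], [0, 0, 0], -1],
    [[0.0001, 0, 0], [0, 0, 0], -1],
    [[0.0001, 0, 0], [0, 0, 0], -1],
    [[0, 0, 0], [0, 0, 0], -1],
    [[0, 0, 0], [0, 0, 0], -1],
    [[0, 0, 0], [0, 0, 0], -1],
    [[0, 0, 0], [0, 0, 0], -1],
    [[0, 0, 0], [0, 0, 0], -1],
  ],
)

```text
t: 13.17
ee_pos: [590.9, 143.2, 37.3]
orientation: [-0.161, -3.137, 0.0]
ft_force: [-3.5, 0.6, 7.0]
width: 34.0
grasp_force: 30.0
```

>>> servo_tool(
  steps=[
    [[0.0001, 0, 0], [0, 0, 0], -1],
    [[0.0001, 0, 0], [0, 0, 0], -1],
    [[0.0001, 0, 0], [0, 0, 0], -1],
    [[0, 0, 0], [0, 0, 0], -1],
    [[0, 0, 0], [0, 0, 0], -1],
    [[0, 0, 0], [0, 0, 0], -1],
    [[0, 0, 0], [0, 0, 0], -1],
    [[0, 0, 0], [0, 0, 0], -1],
  ],
)

```text
t: 13.83
ee_pos: [591.0, 143.2, 37.3]
orientation: [-0.161, -3.136, 0.0]
ft_force: [-4.0, 0.7, 7.0]
width: 33.5
grasp_force: 30.0
```

>>> servo_tool(
  steps=[
    [[0.0001, 0, 0], [0, 0, 0], -1],
    [[0.0001, 0, 0], [0, 0, 0], -1],
    [[0.0001, 0, 0], [0, 0, 0], -1],
    [[0, 0, 0], [0, 0, 0], -1],
    [[0, 0, 0], [0, 0, 0], -1],
    [[0, 0, 0], [0, 0, 0], -1],
    [[0, 0, 0], [0, 0, 0], -1],
    [[0, 0, 0], [0, 0, 0], -1],
  ],
)

```text
t: 14.5
ee_pos: [591.0, 143.2, 37.3]
orientation: [-0.161, -3.136, 0.0]
ft_force: [-4.9, 0.5, 7.3]
width: 33.5
grasp_force: 30.0
```

```bash
python3 - <<'E'
from h import *
o=sensors.get_obs(); print(o['ee_pos'],o['ft_force'],o['moment'])
E
```

```text
[591.04216796 143.22371256  37.30075063] [-4.8518935   0.46258191  7.28035033] [0.16325136 0.7242193  0.00839356]
```

>>> servo_tool(
  steps=[
    [[-0.0001, 0, 0], [0, 0, 0], -1],
    [[-0.0001, 0, 0], [0, 0, 0], -1],
    [[0, 0, 0], [0, 0, 0], -0.24],
    [[0, 0, 0], [0, 0, 0], -0.22],
    [[0, 0, 0], [0, 0, 0], -0.2],
    [[0, 0, 0], [0, 0, 0], -0.1],
    [[0, 0, 0], [0, 0, 0], 0.1],
    [[0, 0, 0], [0, 0, 0], 0.3],
  ],
)

```text
t: 15.17
ee_pos: [591.7, 143.1, 37.0]
orientation: [-0.161, -3.137, 0.0]
ft_force: [0.3, 0.2, -0.8]
width: 48.9
grasp_force: 0.0
```

>>> servo_tool(
  steps=[
    [[0, 0, 0], [0, 0, 0], 0.5],
    [[0, 0, 0], [0, 0, 0], 0.5],
    [[0, 0, 0], [0, 0, 0], 0.5],
    [[0, 0, 0.01], [0, 0, 0], 0.5],
    [[0, 0, 0.02], [0, 0, 0], 0.5],
    [[0, 0, 0.03], [0, 0, 0], 0.5],
    [[0, 0, 0.03], [0, 0, 0], 0.5],
    [[-0.01, 0.001, 0.02], [0, 0, 0], 0.5],
  ],
)

```text
t: 15.83
ee_pos: [584.1, 144.4, 150.9]
orientation: [0.161, 3.133, 0.002]
ft_force: [1.4, 0.4, 0.9]
width: 66.2
grasp_force: 0.0
```

>>> servo_tool(
  steps=[
    [[-0.015, 0.0015, 0], [0, 0, 0], 0],
    [[-0.02, 0.002, 0], [0, 0, 0], -0.5],
    [[-0.025, 0.0027, 0], [0, 0, 0], -1],
    [[-0.025, 0.0027, 0], [0, 0, 0], -1],
    [[-0.0209, 0.0025, 0], [0, 0, 0], -1],
    [[0, 0, 0], [0, 0, 0], -1],
    [[0, 0, 0], [0, 0, 0], -1],
    [[0, 0, 0], [0, 0, 0], -1],
  ],
)

```text
t: 16.5
ee_pos: [477.3, 155.8, 148.1]
orientation: [0.16, 3.135, 0.001]
ft_force: [0.7, 0.6, -0.6]
width: 16.1
grasp_force: 0.0
```

```bash
python3 - <<'E'
from h import *
import pickle
g=grab('wrist'); o=sensors.get_obs(); print(o['t'],o['ee_pos'],o['ft_force'],o['width'])
pickle.dump(g,open('w4.pkl','wb'))
u=proj(g,[(597,142,20),(500,153,60)]).astype(int); print(u)
cv2.imwrite('pics/w4.png',g['col'])
E
```

```text
16.55 [477.42165677 155.79422657 147.91612182] [-0.71203634  0.52442855  0.35818596] 11.70444751546072
[[314 310]
 [315 233]]
```

View pics/w4.png

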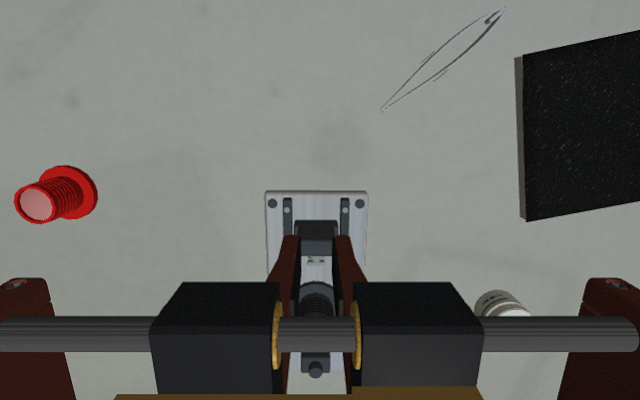

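The tab's rear top edge is at (316,220), the plunger front is around (316,262), and the cell is upright behind the fingers at (316,300).

```bash
python3 - <<'E'
from h import *
import pickle
g=pickle.load(open('w4.pkl','rb')); O=np.array([597.1,142.6]); a=np.radians(-6.1); X=np.array([np.cos(a),np.sin(a)]); Y=np.array([-X[1],X[0]])
for n,uv,z in [('tabL',(297,220),62),('tabR',(336,220),62),('tab2',(316,228),62),('plung',(316,262),24),('hole',(273,203),12)]:
    p=plane(g,[uv],z)[0][:2]-O; print(n,p@X,p@Y)
t=sensors.get_obs()['ee_pos'][:2]-O; print('tcp',t@X,t@Y)
print(g['col'][212:240:2,316].tolist()); print(g['z'][212:240:2,316].round())
E
```

```text
tabL -109.93714884902494 -14.583416102060053
tabR -110.04542324575142 15.673354217795094
tab2 -103.35556013520205 0.18272440734970424
plung -54.82768037594028 0.4332574743253391
hole -108.36278181767486 -39.262496320656524
tcp -120.40279000134657 0.4020121194613161
[[156, 154, 147], [155, 153, 147], [157, 154, 148], [162, 158, 151], [63, 61, 60], [34, 32, 31], [31, 31, 29], [31, 31, 30], [35, 33, 34], [30, 31, 30], [30, 28, 27], [31, 30, 30], [34, 32, 31], [30, 30, 29]]
[313. 315. 314. 316. 311. 307. 303. 297. 291. 289. 282. 279. 275. 271.]
```

>>> servo_tool(
  steps=[
    [[-0.008, 0.0009, 0], [0, 0, 0], -1],
    [[-0.005, 0.0005, -0.01], [0, 0, 0], -1],
    [[0, 0, -0.02], [0, 0, 0], -1],
    [[0, 0, -0.025], [0, 0, 0], -1],
    [[0, 0, -0.02], [0, 0, 0], -1],
    [[0, 0, -0.01], [0, 0, 0], -1],
    [[0, 0, 0], [0, 0, 0], -1],
    [[0, 0, 0], [0, 0, 0], -1],
  ],
)

```text
t: 17.22
ee_pos: [462.8, 156.9, 62.1]
orientation: [-0.161, -3.136, 0.001]
ft_force: [0.2, 0.3, 0.3]
width: 0.4
grasp_force: 0.0
```

>>> servo_tool(
  steps=[
    [[0, 0, -0.008], [0, 0, 0], -1],
    [[0, 0, -0.01], [0, 0, 0], -1],
    [[0, 0, -0.007], [0, 0, 0], -1],
    [[0, 0, -0.002], [0, 0, 0], -1],
    [[0, 0, 0], [0, 0, 0], -1],
    [[0.004, -0.0005, 0], [0, 0, 0], -1],
    [[0.006, -0.0007, 0], [0, 0, 0], -1],
    [[0.006, -0.0008, 0], [0, 0, 0], -1],
  ],
)

```text
t: 17.88
ee_pos: [479.7, 155.1, 35.6]
orientation: [0.16, 3.137, 0.0]
ft_force: [0.1, 0.1, 0.0]
width: 0.6
grasp_force: 0.0
```

>>> servo_tool(
  steps=[
    [[0.004, -0.0004, 0], [0, 0, 0], -1],
    [[0.002, -0.0002, 0], [0, 0, 0], -1],
    [[0.001, -0.0001, 0], [0, 0, 0], -1],
    [[0.001, -0.0001, 0], [0, 0, 0], -1],
    [[0.001, -0.0001, 0], [0, 0, 0], -1],
    [[0.001, -0.0001, 0], [0, 0, 0], -1],
    [[0.001, -0.0001, 0], [0, 0, 0], -1],
    [[0.001, -0.0001, 0], [0, 0, 0], -1],
  ],
)

```text
t: 18.55
ee_pos: [490.7, 153.8, 35.3]
orientation: [-0.161, -3.137, 0.0]
ft_force: [-0.5, 0.2, 0.0]
width: 0.5
grasp_force: 0.0
```

>>> servo_tool(
  steps=[
    [[0.001, -0.0001, 0], [0, 0, 0], -1],
    [[0.001, -0.0001, 0], [0, 0, 0], -1],
    [[0.001, -0.0001, 0], [0, 0, 0], -1],
    [[0.001, -0.0001, 0], [0, 0, 0], -1],
    [[0.001, -0.0001, 0], [0, 0, 0], -1],
    [[0.001, -0.0001, 0], [0, 0, 0], -1],
    [[0.001, -0.0001, 0], [0, 0, 0], -1],
    [[0.001, -0.0001, 0], [0, 0, 0], -1],
  ],
)

```text
t: 19.22
ee_pos: [495.7, 152.9, 35.0]
orientation: [-0.161, -3.132, 0.002]
ft_force: [-10.5, 3.5, 7.3]
width: 0.1
grasp_force: 5.1
```

>>> servo_tool(
  steps=[
    [[0.001, -0.0001, 0], [0, 0, 0], -1],
    [[0.001, -0.0001, 0], [0, 0, 0], -1],
    [[0.001, -0.0001, 0], [0, 0, 0], -1],
    [[0.001, -0.0001, 0], [0, 0, 0], -1],
    [[0.001, -0.0001, 0], [0, 0, 0], -1],
    [[0.001, -0.0001, 0], [0, 0, 0], -1],
    [[0.001, -0.0001, 0], [0, 0, 0], -1],
    [[0.001, -0.0001, 0], [0, 0, 0], -1],
  ],
)

```text
t: 19.88
ee_pos: [503.5, 152.1, 34.9]
orientation: [-0.161, -3.131, 0.002]
ft_force: [-10.2, 3.8, 7.2]
width: 0.3
grasp_force: 5.1
```

>>> servo_tool(
  steps=[
    [[0.001, -0.0001, 0], [0, 0, 0], -1],
    [[0.001, -0.0001, 0], [0, 0, 0], -1],
    [[0.001, -0.0001, 0], [0, 0, 0], -1],
    [[0.001, -0.0001, 0], [0, 0, 0], -1],
    [[0.001, -0.0001, 0], [0, 0, 0], -1],
    [[0.001, -0.0001, 0], [0, 0, 0], -1],
    [[0.001, -0.0001, 0], [0, 0, 0], -1],
    [[0, 0, 0], [0, 0, 0], -1],
  ],
)

```text
t: 20.55
ee_pos: [510.8, 151.3, 35.0]
orientation: [-0.161, -3.132, 0.002]
ft_force: [-9.3, 3.0, 7.3]
width: 0.6
grasp_force: 4.7
```

```bash
python3 - <<'E'
from h import *
g=grab('wrist'); o=sensors.get_obs(); print(o['t'],o['ee_pos'],o['ft_force'])
cv2.imwrite('pics/w5.png',cv2.resize(g['col'][150:400,220:420],(480,600),interpolation=cv2.INTER_CUBIC))
s=grab('side'); cv2.imwrite('pics/s5.png',cv2.resize(s['col'][225:290,290:405],(800,452),interpolation=cv2.INTER_CUBIC))
E
```

```text
20.6 [510.79297776 151.30958662  34.95498121] [-8.96979791  1.85022629  8.0133681 ]
```

View pics/s5.png

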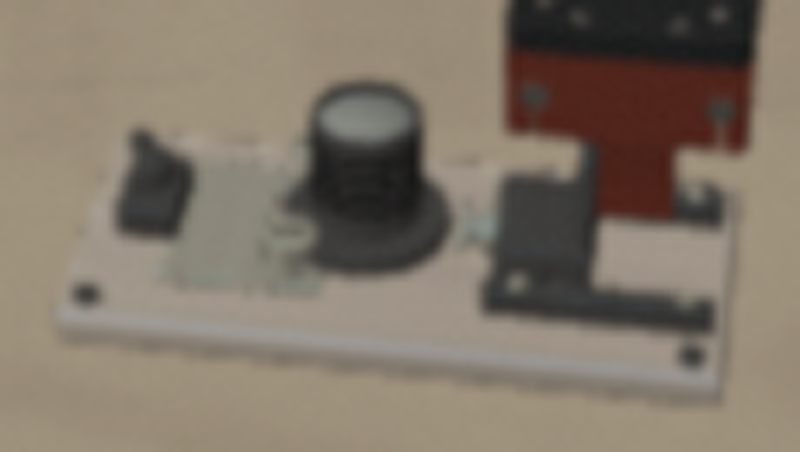

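The side crop shows the flange under the near head and the plunger tip (458,228) about 2–4 mm short of the flange edge (450,225). I'll creep on.

>>> servo_tool(
  steps=[
    [[0.0005, 0, 0], [0, 0, 0], -1],
    [[0.0005, -0.0001, 0], [0, 0, 0], -1],
    [[0.0005, 0, 0], [0, 0, 0], -1],
    [[0.0005, -0.0001, 0], [0, 0, 0], -1],
    [[0, 0, 0], [0, 0, 0], -1],
    [[0, 0, 0], [0, 0, 0], -1],
    [[0, 0, 0], [0, 0, 0], -1],
    [[0, 0, 0], [0, 0, 0], -1],
  ],
)

```text
t: 21.32
ee_pos: [512.6, 151.1, 34.9]
orientation: [-0.161, -3.132, 0.002]
ft_force: [-9.7, 1.8, 8.1]
width: 0.5
grasp_force: 4.8
```

>>> servo_tool(
  steps=[
    [[0.0003, 0, 0], [0, 0, 0], -1],
    [[0.0003, -0.0001, 0], [0, 0, 0], -1],
    [[0.0003, 0, 0], [0, 0, 0], -1],
    [[0.0003, 0, 0], [0, 0, 0], -1],
    [[0.0003, 0, 0], [0, 0, 0], -1],
    [[0, 0, 0], [0, 0, 0], -1],
    [[0, 0, 0], [0, 0, 0], -1],
    [[0, 0, 0], [0, 0, 0], -1],
  ],
)

```text
t: 21.98
ee_pos: [513.6, 151.0, 34.9]
orientation: [-0.161, -3.131, 0.002]
ft_force: [-12.2, 3.4, 9.8]
width: 0.1
grasp_force: 5.8
```

>>> servo_tool(
  steps=[
    [[0.0003, 0, 0], [0, 0, 0], -1],
    [[0.0003, -0.0001, 0], [0, 0, 0], -1],
    [[0.0002, 0, 0], [0, 0, 0], -1],
    [[0, 0, 0], [0, 0, 0], -1],
    [[0, 0, 0], [0, 0, 0], -1],
    [[0, 0, 0], [0, 0, 0], -1],
    [[0, 0, 0], [0, 0, 0], -1],
    [[0, 0, 0], [0, 0, 0], -1],
  ],
)

```text
t: 22.65
ee_pos: [514.1, 150.9, 34.9]
orientation: [-0.161, -3.13, 0.002]
ft_force: [-12.7, 2.5, 9.8]
width: 0.9
grasp_force: 6.3
```

```bash
python3 - <<'E'
from h import *
o=sensors.get_obs(); print(o['t'],o['ee_pos'],o['ft_force'])
E
```

```text
22.65 [514.09021743 150.94057267  34.92734235] [-12.71030461   2.539013     9.81087116]
```

>>> servo_tool(
  steps=[
    [[0.0003, 0, 0], [0, 0, 0], -1],
    [[0.0003, -0.0001, 0], [0, 0, 0], -1],
    [[0.0003, 0, 0], [0, 0, 0], -1],
    [[0.0003, 0, 0], [0, 0, 0], -1],
    [[0, 0, 0], [0, 0, 0], -1],
    [[0, 0, 0], [0, 0, 0], -1],
    [[0, 0, 0], [0, 0, 0], -1],
    [[0, 0, 0], [0, 0, 0], -1],
  ],
)

```text
t: 23.32
ee_pos: [514.8, 150.8, 34.9]
orientation: [-0.161, -3.129, 0.002]
ft_force: [-13.1, 3.2, 11.0]
width: 0.5
grasp_force: 7.0
```

>>> servo_tool(
  steps=[
    [[0, 0, 0], [0, 0, 0], -1],
    [[0, 0, 0], [0, 0, 0], -1],
    [[0, 0, 0], [0, 0, 0], -1],
    [[0, 0, 0], [0, 0, 0], -1],
    [[0, 0, 0], [0, 0, 0], -1],
    [[0, 0, 0], [0, 0, 0], -1],
    [[0, 0, 0], [0, 0, 0], -1],
    [[0, 0, 0], [0, 0, 0], -1],
  ],
)

```text
t: 23.98
ee_pos: [514.8, 150.8, 34.9]
orientation: [-0.161, -3.129, 0.002]
ft_force: [-12.9, 3.5, 11.4]
width: 0.5
grasp_force: 7.0
```

About 14 N total on the tab, with the plunger pressed roughly 1.5 mm (about 4–6 N), inside the range. I'll back off and check.

>>> servo_tool(
  steps=[
    [[-0.001, 0.0001, 0], [0, 0, 0], -1],
    [[-0.002, 0.0002, 0], [0, 0, 0], -1],
    [[-0.003, 0.0003, 0], [0, 0, 0], -1],
    [[-0.006, 0.0006, 0], [0, 0, 0], -1],
    [[-0.01, 0.001, 0], [0, 0, 0], -1],
    [[-0.012, 0.0012, 0], [0, 0, 0], -1],
    [[-0.008, 0.0008, 0.01], [0, 0, 0], -1],
    [[-0.005, 0.0005, 0.02], [0, 0, 0], -1],
  ],
)

```text
t: 24.65
ee_pos: [468.4, 155.1, 63.7]
orientation: [-0.16, -3.132, 0.003]
ft_force: [0.4, -0.0, 0.2]
width: 0.6
grasp_force: 0.0
```

>>> servo_tool(
  steps=[
    [[0, 0, 0.03], [0, 0, 0], -1],
    [[0, 0, 0.035], [0, 0, 0], -1],
    [[-0.02, 0.01, 0.035], [0, 0, 0], -1],
    [[-0.03, 0.02, 0.03], [0, 0, 0], -1],
    [[-0.02, 0.03, 0.02], [0, 0, 0], -1],
    [[-0.01, 0.02, 0], [0, 0, 0], -1],
    [[0, 0, 0], [0, 0, 0], -1],
    [[0, 0, 0], [0, 0, 0], -1],
  ],
)

```text
t: 25.32
ee_pos: [394.3, 234.0, 212.0]
orientation: [0.156, 3.137, 0.0]
ft_force: [-1.0, -0.4, -0.7]
width: 0.6
grasp_force: 0.0
```

```bash
python3 - <<'E'
from h import *
import pickle
o=sensors.get_obs(); print(o['t'],o['ee_pos'],o['ft_force'])
s=grab('side'); t=grab('top')
a=cv2.resize(s['col'][225:290,290:405],(800,452),interpolation=cv2.INTER_CUBIC)
w=grab('wrist'); pickle.dump(w,open('w6.pkl','wb')); u,v=proj(w,[(580,145,30)])[0].astype(int); print(u,v)
b=cv2.resize(t['col'][170:260,235:295],(400,600),interpolation=cv2.INTER_CUBIC)
r=np.hstack([b,np.vstack([cv2.resize(a,(400,226)),np.zeros((374,400,3),np.uint8)])])
x0,y0=max(u-75,0),max(min(v,325)-75,0); c=w['col'][y0:y0+140,x0:x0+150]
if c.size: r[230:600,400:800]=cv2.resize(c,(400,370),interpolation=cv2.INTER_CUBIC)
cv2.imwrite('pics/end.png',r)
E
```

```text
25.3167 [394.30397735 233.95576859 212.04704152] [-0.96248883 -0.38216811 -0.69285873]
259 337
```

View pics/end.png

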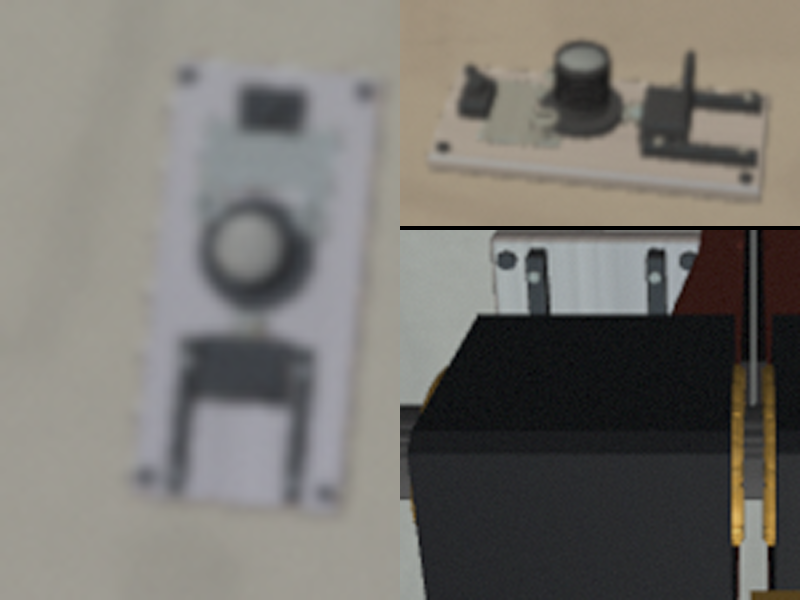

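The cell sits upright under both heads with the plunger bearing on the flange (top crop (255,320)), and the arm is clear. I'll hand it in.

```bash
python3 -c "
from workcell import close_job
print(close_job())"
```

```text
the job is handed in; nothing more can be done
None
```

The lens cell is on the pads, bearing on both stop screws and clamped by the jaw plunger at an estimated 3.5–6 N; the arm is clear and the job was handed in at about 25 s, with no verdict returned.

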